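# Microscope check of a cut nut at the carousel's viewing port

### The arm

A 7-joint arm with a two-finger parallel gripper is mounted at the origin on the work surface. World frame = base frame: x ahead of the robot, y to its left, z up, the work surface at z = 0. Lengths are in mm, angles in rad, forces in N, time in s.
With the tool pointing down it reaches from about 350 to 900 mm from the base axis. Payload 7.2 kg.
Tool frame: the origin (TCP) lies between the finger pads; the fingertips stand 11 mm ahead of it and the grasp point (between the pads) lies 8 mm behind it; z points along the fingers, y is the direction in which the jaws open and shut (so a half turn about z gives the same grasp; the last joint's range is limited). The gripper opens to 88 mm and grips with 3 to 60 N. Pads are 20 mm wide; open, the fingers measure 115 mm over their backs; the gripper's body (75 mm by 178 mm) begins 61 mm behind the grasp point.
Start: joints at [-1.266, 0.411, -0.013, 1.596, 0.006, 1.134, -0.082], TCP at [227.65, 582.069, 233.653] pointing down, gripper open.
Joint ranges: [-2.95, 2.95], [-0.29, 1.99], [-1.47, 1.44], [0.14, 2.54], [-1.03, 4.17], [0.13, 1.85], [-2.86, 2.86]. Speed limits (rad/s): [2.39, 2.39, 3.01, 3.01, 3.14, 3.14, 3.14].

### API

Orientations are given as a unit quaternion [w, x, y, z].
In Python, from workcell import r, imaging, outline_of, place_of gives the robot as it stands.
- The arm moves only by the tool servo_tool, never from a script. Its argument "commands" is a list that holds one entry, the list of rows, each a list of 5 numbers: the shift along the world's x, y, z in cm, then the turn about the world's z in rad, then the gripper command: -1 is fully open, 1 is shut, values between are in proportion. A call has 1 to 20 rows; each row is the pose to reach, as a shift and turn from the pose commanded when the call began; what a row does not reach only later rows make up. A row lasts 1/10 s, in which the tool goes at most 50 mm and 8.59 degrees, less where a joint would pass 70% of its speed; a pose out of reach is approached as far as the arm can. A call with a gripper value outside its range is refused whole. The fingers move at their own pace and stop on an object; the grip force is fixed at half the most. Time passes only in rows, so rows that repeat a pose let the fingers close. It gives the time, the measured TCP pose, the force and the opening at its end, in the units of the state.
- r.state(): the state, without advancing time (a new reading comes with each control period).
- imaging.snapshot(name): name is "scene" or "side" or "wrist"; returns a dict with "frame" (480x640x3 uint8, red, green, blue), "vertical_fov" (degrees; the focal length in pixels is half the picture's height over the tangent of half this angle, whatever the lens; pixels are square), "cx", "cy" (the principal point, pixels), "R" (3x3) and "t" (3): a world point X has camera coordinates R X + t. Camera axes: x right, y down, z forward; pixel columns grow to the right and rows downward; lengths in mm; the calibration is good to about 2 mm. A picture is of the moment at which its call begins. There is no depth.
- r.finish_job(): hands the job in, once; it reports no verdict.
Trained networks look in a picture, given as the dict that the camera call returned (one of the last four; its "shot" number tells which), for a name from the list of things; names that differ only in an ending like _2 or _b are one class to them, and where a whole thing is asked for, a point or a joint stands for the part that bears it (a point fixed in the world has none). Each returns a list of dicts, best first, with "score" (0 to 1); they miss things now and then, are a little off and sometimes report something else, mostly with a low value. They report only what shows in the picture. A call takes as long as a camera call. They do not tell look-alikes from the thing itself.
- outline_of(query, picture): "region" (480x640 bool, what is visible of it) and "rect" ([left, top, right, bottom] as shares, 0 to 1, of the picture: columns of its width, rows of its height, round what is visible of it).
- place_of(query, picture): "centre" ([row, column] as shares, 0 to 1, of the picture: columns of its width, rows of its height: a listed point, or the origin of a listed thing).
The state is a dict: "time": time; "qpos": joint angles; "joint_velocities": joint speeds; "effort": joint torques, N m; "tool_pos": TCP position; "tcp_rot": TCP orientation; "ft_force": force on the tool from outside, world axes, zero at the start; "torque": the same for the moment, N m; "grip_width": finger opening in mm.
Only numpy, scipy, OpenCV 4.12 (cv2) and the standard library are available. Lean on these libraries where they do the work, as an engineer would, in place of code of your own. Each camera call takes 0.05 s, during which the arm holds its last target.

### The job

Turn the sample carousel by its black knob until the half nut clicks into place under the round viewing port of the clear dust cover, then let go of the knob. Take the hand microscope out of its desk stand, carry it over the sample jars without disturbing them, and hold it upright with its lens centred about a centimetre above the nut's cut face, touching neither the nut nor the cover. Finish while still holding it there, steady in the gripper: do not put it down.

Things in the scene. Friction and masses are not known exactly. Their poses are not given: they have to be found in the camera images.
- station: The carousel's fixed base and cover: grey base plate 220 x 220 mm, a 196 mm aluminium disc turning on it, and a fixed clear dust cover 220 x 220 x 4 mm on four corner posts, its top 60 mm above the bench. Origin: centre of the underside, on the disc's vertical axis; z up. The viewing port lies along the base's -x axis, and the disc itself can only be reached through it.
- port (a point): Centre of the round viewing port (46 mm opening, dark edge ring), at the height of the cover's top face, 60 mm above the bench; 78 mm out from the disc axis. The cover has its only other opening (30 mm) in the middle, for the knob's shaft.
- knob (a point): Centre of the top of the round fluted black knob on the disc's axis, 44 mm in diameter; top 100 mm, underside 66 mm above the bench. It turns the disc, both ways, without end. A sprung roller pulls the disc into a click every 60 degrees from up to 30 degrees off (torque up to 0.1 N m); one click puts the nut under the port. It starts at or part way to another click.
- nut: The half nut, 26 mm across, brown skin, pale flat cut face up, pressed firmly into one of six equal rubber seats on the carousel disc, 78 mm from its axis; the other five seats are empty. It rides round with the disc. Origin: centre of its cut face, 50 mm above the bench, 10 mm lower than the cover's top; z up.
- stand: The microscope's desk stand, fixed: a round foot 92 mm across and 10 mm high carrying an upright cup, bore 38 mm, outside 47 mm, rim 52 mm above the bench. Origin: centre of the underside.
- scope: Cordless hand microscope, 118 mm long, 34 mm in diameter, about 120 g, loose in the stand's cup, lens down, lens 14 mm above the bench. Origin: centre of the lens end; z up along the barrel. The lens end is a nose 25 mm across and 12 mm long, widening to 34 mm at 22 mm from the end. Focus ring 50 to 60 mm from the end, plain barrel to grip from 62 to 112 mm.
- tray: Low fixed aluminium tray, 270 (x) by 85 (y) by 22 mm high, floor 4 mm thick, with three sample jars standing in it, between the microscope's stand and the carousel. Origin: centre of the underside.
- jar_a: Bystander: clear screw-lid jar of nuts, 62 mm in diameter, 95 mm tall, loose, in the tray. Origin: centre of the underside.
- jar_b: Bystander: clear screw-lid jar of nuts, 62 mm in diameter, 120 mm tall, loose, in the tray. Origin: centre of the underside.
- jar_c: Bystander: clear screw-lid jar of nuts, 62 mm in diameter, 105 mm tall, loose, in the tray. Origin: centre of the underside.
Things that resemble listed ones, but are neither listed nor needed, are in the scene too. Several things look just like the stand: the one meant starts farthest to the robot's left.

How it is judged (in metres and radians):
On the way, in this order (a step that is already met when the one before it is completed fails the run):
1. The half nut rests in its click under the viewing port and the fingers are off the carousel, the microscope still in its stand (horizontal distance between nut and port below 0.004 m and contact force between the fingers and station below 0.1 N and distance between scope and stand below 0.03 m), for 0.2 s.
2. The microscope is clear of its stand, held by the fingers (z of scope in the frame of stand above 0.055 m and contact force between scope and the fingers above 0.5 N), for 0.1 s.
At the end, for the whole second after the job is handed in: The nut is in its click under the port (within 4 mm); the microscope is held still in the fingers, upright within 7 degrees, its lens centre within 6 mm sideways of the centre of the cut face and 4 to 16 mm above it; neither it nor the robot touches the carousel, cover or nut (horizontal distance between nut and port below 0.004 m and horizontal distance between scope and nut below 0.006 m and z of scope in the frame of nut between 0.004 and 0.016 m and angle between scope's own z axis and vertical below 0.12 rad and linear speed of scope below 0.02 m/s and contact force between scope and the fingers above 0.5 N and contact force between each of scope, the arm, the fingers and station below 0.1 N); the arm keeps its last pose, push and grip.
It fails at once if the microscope touches the nut (contact force between scope and nut above 0.3 N).
It fails at once if the microscope presses on the cover or the carousel (contact force between scope and station above 3 N).
It fails at once if a sample jar is disturbed: shifted more than 15 mm or tipped (distance of any of jar_a, jar_b, jar_c from where it was at the start of the episode above 0.015 m or angle between any of jar_a, jar_b, jar_c's own z axis and vertical above 0.3 rad).
It also fails if it takes over 70 s, if anything falls off the work surface, if the arm or the gripper's body presses on something with over 40 N, if the wrist force passes 120 N, or if a joint passes its speed limit or range.

## Working session

There is one attempt and no reset: what is moved stays moved. The work goes in short steps, Python scripts to look and compute and a tool call to move; the robot and the scene stay as the last step left them, time stands still between calls to the robot, and variables do not carry over. Pictures are saved under pics/ and viewed, and the job is handed in when it is done.

Besides the shell and the picture viewer there is one more tool, called by a JSON object that holds its "api" and its "payload". servo_tool: Moves the arm, as the interface text tells. Its arguments: {"type":"object","properties":{"commands":{"type":"array"}},"required":["commands"]}

```bash
ls; mkdir -p pics; cat > h.py <<'E'
import numpy as np, cv2, json
from workcell import r, imaging, outline_of, place_of
def snap(n,fn=None):
    p=imaging.snapshot(n)
    if fn: cv2.imwrite('pics/'+fn,p['frame'][:,:,::-1])
    return p
def foc(p): return 240/np.tan(np.radians(p['vertical_fov'])/2)
def ray(p,row,col):
    R=np.array(p['R']);t=np.array(p['t']);f=foc(p)
    d=R.T@np.array([(col-p['cx'])/f,(row-p['cy'])/f,1.]); return -R.T@t,d
def atz(p,row,col,z):
    o,d=ray(p,row,col); return o+d*(z-o[2])/d[2]
def proj(p,X):
    c=np.array(p['R'])@np.array(X,float)+np.array(p['t']); f=foc(p)
    return p['cy']+f*c[1]/c[2], p['cx']+f*c[0]/c[2]
def tri(a):
    A=np.zeros((3,3));b=np.zeros(3)
    for p,row,col in a:
        o,d=ray(p,row,col);d=d/np.linalg.norm(d);M=np.eye(3)-np.outer(d,d);A+=M;b+=M@o
    return np.linalg.solve(A,b)
E
python3 - <<'E'
from h import *
print(r.state())
P={n:snap(n,n+'0.png') for n in('scene','side','wrist')}
for n,p in P.items():
    print(n,p['vertical_fov'],p['cx'],p['cy'],(-np.array(p['R']).T@np.array(p['t'])).round(0))
    for q in ('station','port','knob','nut','stand','scope','tray','jar_a'):
        print(q,[(round(d['score'],2),round(d['centre'][0]*480,1),round(d['centre'][1]*640,1)) for d in place_of(q,p)])
E
```

```text
pics
{'time': 0.0, 'qpos': array([-1.26620061,  0.41191121, -0.01269035,  1.59703571,  0.00558939,
        1.13427407, -0.08222733]), 'joint_velocities': array([-0.00142392,  0.00099272,  0.0013435 , -0.00086954,  0.00049445,
       -0.00181364,  0.00095168]), 'effort': array([ 1.23948757e-03, -5.87943685e+01,  6.42323345e-01, -2.91074717e+01,
       -5.37621242e-02,  1.84046337e-02,  7.75755507e-05]), 'tool_pos': array([227.50982763, 581.60619445, 232.80552793]), 'tcp_rot': array([-9.23336406e-05,  1.85333612e-01,  9.82675337e-01, -7.91066015e-04]), 'ft_force': array([-0.42092498, -0.12200213,  1.28050013]), 'torque': array([ 0.03255052, -0.02385118, -0.01231715]), 'grip_width': 88.13148855395316}
scene 52.73312781775987 323.92914525250274 244.9049666960744 [ 977.  262. 1075.]
station [(0.89, 341.4, 403.1), (0.64, 270.0, 328.3)]
port [(0.98, 303.7, 420.7)]
knob [(0.77, 320.4, 406.6)]
nut []
stand [(0.73, 202.6, 263.0), (0.61, 258.9, 245.2), (0.6, 165.0, 272.3)]
scope [(0.74, 252.9, 247.8), (0.42, 312.8, 279.9)]
tray [(0.62, 290.1, 302.2)]
jar_a [(0.96, 314.5, 281.5), (0.91, 290.1, 304.6), (0.75, 265.6, 328.8)]
side 54.34899394918241 315.6704871272739 234.25455557398783 [ 267. -829.  637.]
station [(0.96, 208.3, 320.7)]
port [(0.82, 188.9, 286.8), (0.62, 257.3, 402.3), (0.47, 319.5, 406.9)]
knob [(0.57, 166.8, 316.9), (0.45, 269.7, 329.0)]
nut []
stand [(0.87, 447.4, 256.7), (0.8, 323.2, 406.5), (0.8, 384.8, 337.7), (0.46, 257.4, 402.5)]
scope [(0.9, 321.9, 406.8)]
tray [(0.79, 267.0, 368.2)]
jar_a [(0.95, 258.7, 402.1), (0.83, 269.0, 328.0), (0.77, 266.8, 368.8)]
wrist 63.558002319104446 320.69328824509637 237.84259071431435 [162. 607. 385.]
station []
port []
knob []
nut []
stand []
scope []
tray []
jar_a []
```

View pics/scene0.png

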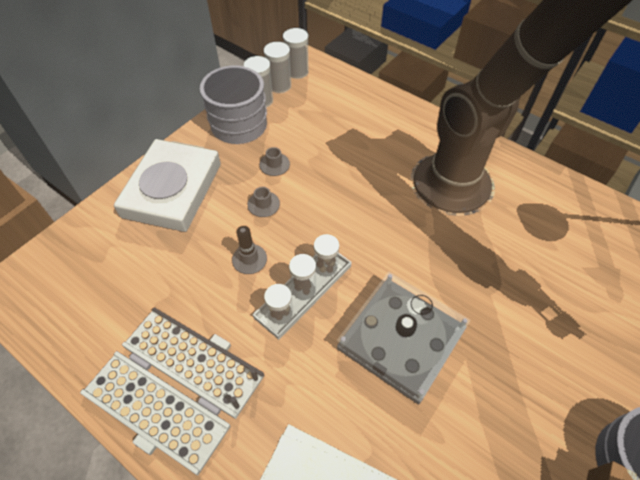

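View pics/side0.png

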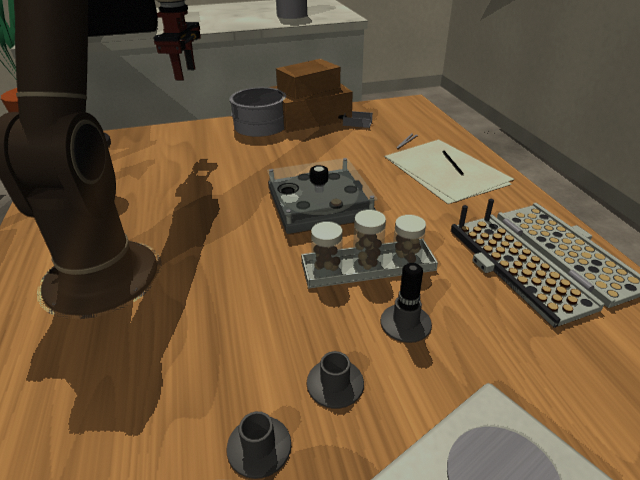

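View pics/wrist0.png

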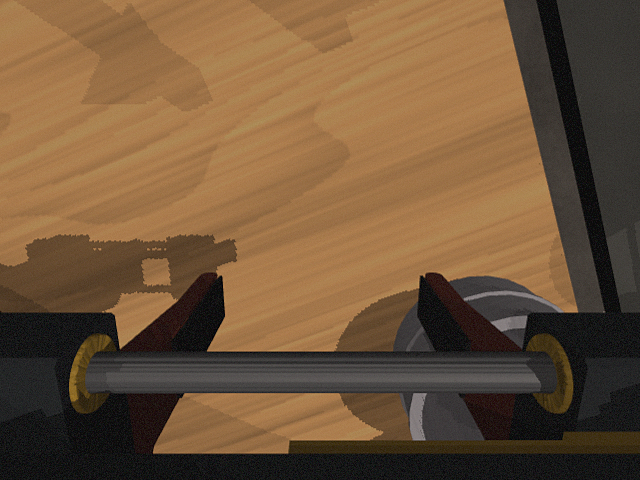

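```bash
python3 - <<'E'
from h import *
a=snap('scene');b=snap('side')
A={n:place_of(n,a) for n in('knob','port','station','stand','scope','tray')}
B={n:place_of(n,b) for n in('knob','port','station','stand','scope','tray')}
def g(l,i=0):return l[i]['centre'][0]*480,l[i]['centre'][1]*640
for n,z in(('knob',100),('port',60),('station',0),('scope',14),('tray',0)):
    print(n,atz(a,*g(A[n]),z).round(1),atz(b,*g(B[n]),z).round(1),tri([(a,*g(A[n])),(b,*g(B[n]))]).round(1))
for p,L in((a,A),(b,B)):
    for i in range(len(L['stand'])): print('stand',np.round(g(L['stand'],i)),atz(p,*g(L['stand'],i),0).round(1))
for n in 'a':
  for p in(a,b):
    for d in place_of('jar_a',p): print('jar',d['score'],np.array(d['centre'])*[480,640],atz(p,d['centre'][0]*480,d['centre'][1]*640,4).round(1))
f=a['frame'];cv2.imwrite('pics/sc_car.png',cv2.resize(f[265:410,325:480],None,fx=5,fy=4,interpolation=cv2.INTER_CUBIC)[:,:,::-1] if 0 else cv2.resize(f[265:410,325:480,::-1],None,fx=4,fy=4,interpolation=cv2.INTER_CUBIC))
f=b['frame'];cv2.imwrite('pics/si_car.png',cv2.resize(f[150:350,255:445,::-1],None,fx=3,fy=3,interpolation=cv2.INTER_CUBIC))
E
```

```text
knob [500.8 140.9 100. ] [506.3 146.6 100. ] [503.8 141.  103.8]
port [428.2 136.6  60. ] [420.6 140.9  60. ] [423.7 137.8  59.3]
station [512.3 150.9   0. ] [505.5 135.    0. ] [508.7 149.8  -9.5]
scope [ 556.7 -293.    14. ] [ 560.9 -294.3   14. ] [ 558.8 -293.7   14.7]
tray [ 544.  -128.1    0. ] [ 542.3 -124.5    0. ] [ 543.  -126.9    1.2]
stand [206. 266.] [ 399.  -372.8    0. ]
stand [259. 248.] [ 561.3 -294.2    0. ]
stand [165. 274.] [ 268.7 -454.5    0. ]
stand [385. 340.] [ 403.4 -387.6    0. ]
stand [448. 261.] [ 265.1 -459.3    0. ]
stand [324. 406.] [ 556.6 -293.1    0. ]
jar 0.74 [313.92  279.872] [ 631.8 -125.4    4. ]
jar 0.56 [267.6   329.792] [ 453.6 -107.6    4. ]
jar 0.96 [265.2   368.896] [ 546.2 -121.8    4. ]
jar 0.73 [270.096 328.192] [ 459.8 -114.     4. ]
jar 0.57 [259.008 403.968] [ 624.6 -122.5    4. ]
```

View pics/sc_car.png

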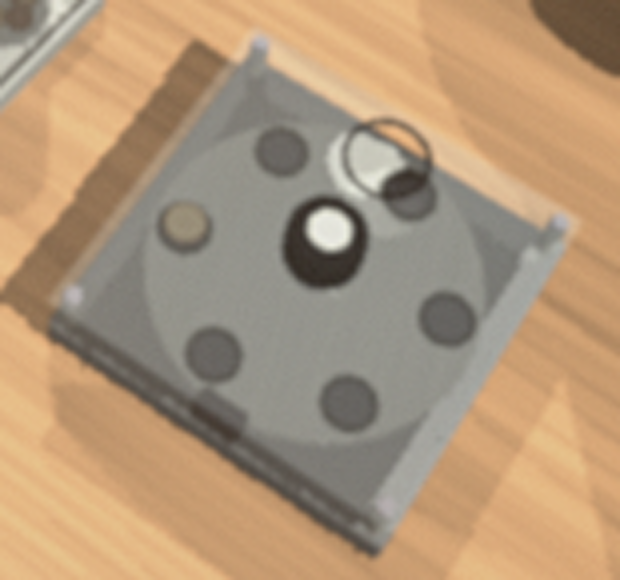

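View pics/si_car.png

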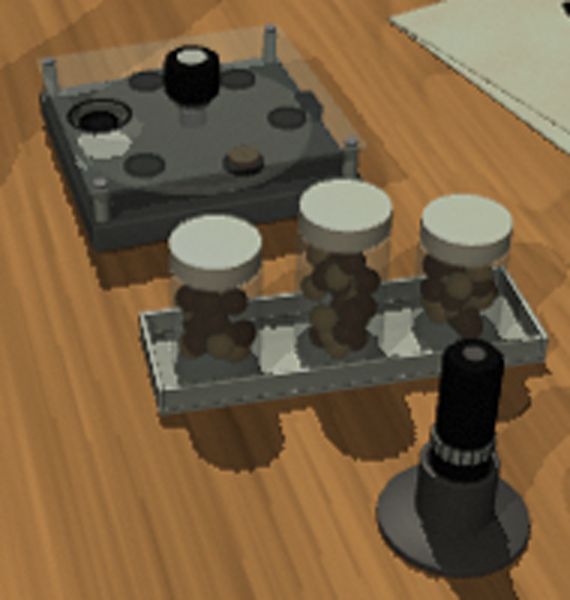

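```bash
python3 - <<'E'
from h import *
a=snap('scene')
c=lambda x,y:(265+y/4,325+x/4)
for z in(60,64,68):
    P=np.array([atz(a,*c(x,y),z)[:2] for x,y in((260,45),(568,222),(388,505),(72,295))]);print(z,P.round(1).tolist(),P.mean(0).round(1),np.linalg.norm(np.roll(P,-1,0)-P,axis=1).round(1))
    e=(P[1]-P[0])/1; e2=P[2]-P[3];print('edge angles',np.degrees(np.arctan2(e[1],e[0])),np.degrees(np.arctan2(e2[1],e2[0])), [np.degrees(np.arctan2(*(v[::-1]))) for v in (P[3]-P[0],P[2]-P[1])])
N=atz(a,*c(185,223),50);print('nut',N)
S=np.array([atz(a,*c(x,y),42)[:2] for x,y in((282,152),(410,195),(447,320),(348,404),(214,355))]);print(S.round(1))
S=np.vstack([S,N[:2]])
# center from opposite pairs
print((S[0]+S[3])/2,(S[1]+S[4])/2,(S[2]+S[5])/2)
print('port',atz(a,*c(387,158),60))
print('knob',atz(a,*c(330,228),100))
E
```

```text
60 [[412.1, 41.7], [403.0, 244.9], [605.1, 246.4], [610.9, 45.7]] [507.8 144.7] [203.4 202.1 200.7 198.9]
edge angles 92.54704499979925 91.65213556708662 [np.float64(1.1542050855176011), np.float64(0.3998319878138669)]
64 [[414.3, 42.6], [405.3, 245.0], [606.6, 246.4], [612.3, 46.6]] [509.6 145.2] [202.6 201.3 199.9 198.1]
edge angles 92.54704499979923 91.65213556708663 [np.float64(1.1542050855176031), np.float64(0.39983198781386164)]
68 [[416.5, 43.5], [407.5, 245.1], [608.0, 246.5], [613.8, 47.4]] [511.5 145.6] [201.8 200.5 199.1 197.3]
edge angles 92.54704499979923 91.65213556708665 [np.float64(1.154205085517597), np.float64(0.39983198781386453)]
nut [532.08863347  69.45263788  50.        ]
[[455.7  88. ]
 [433.8 162.8]
 [488.2 218.8]
 [563.9 200. ]
 [585.1 125.7]]
[509.76267086 143.98724226] [509.44138792 144.25387461] [510.13107963 144.14166161]
port [430.84169622 141.77092219  60.        ]
knob [508.04979062 143.59864695 100.        ]
```

{"api": "servo_tool", "payload": {"commands": [[[28.1,-43.8,0,0,-1],[28.1,-43.8,0,0,-1],[28.1,-43.8,0,0,-1],[28.1,-43.8,0,0,-1],[28.1,-43.8,0,0,-1],[28.1,-43.8,0,0,-1],[28.1,-43.8,0,0,-1],[28.1,-43.8,0,0,-1],[28.1,-43.8,0,0,-1],[28.1,-43.8,0,0,-1],[28.1,-43.8,0,0,-1],[28.1,-43.8,0,0,-1],[28.1,-43.8,0,0,-1],[28.1,-43.8,0,0,-1],[28.1,-43.8,0,0,-1]]]}}

```text
time: 3.7
tool_pos: [508.0, 145.7, 233.7]
tcp_rot: [-0.0, 0.184, 0.983, 0.0]
ft_force: [0.2, 0.0, -0.1]
grip_width: 87.9
```

```bash
python3 - <<'E'
from h import *
s=r.state();print(s['time'],s['qpos'].round(3),s['tool_pos'],s['tcp_rot'])
w=snap('wrist','w1.png');a=snap('scene','s1.png')
for n in('knob','port','nut','station'): print(n,[(d['score'],np.array(d['centre'])*[480,640],atz(w,d['centre'][0]*480,d['centre'][1]*640,{'knob':100,'port':60,'nut':50,'station':0}[n]).round(1)) for d in place_of(n,w)])
E
```

```text
3.7 [-0.569  0.245  0.24   1.843 -0.067  1.061  0.897] [507.98335503 145.65118076 233.65664647] [-1.58085524e-04  1.84038066e-01  9.82919081e-01  2.14472634e-04]
knob [(0.94, array([233.184, 318.72 ]), array([509.5, 143.3, 100. ]))]
port [(0.75, array([133.2  , 277.632]), array([428.8, 138.8,  60. ])), (0.65, array([205.488, 317.312]), array([495.8, 147.1,  60. ]))]
nut []
station [(0.82, array([207.312, 320.704]), array([508.6, 145.3,   0. ]))]
```

View pics/w1.png

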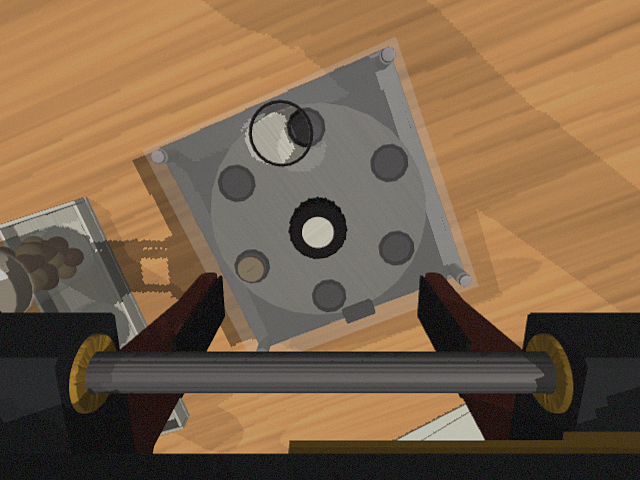

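```bash
python3 - <<'E'
from h import *
w=snap('wrist')
at=lambda x,y,z: atz(w,y,x,z)
N=at(252,266,50);print('nut',N)
S=np.array([at(x,y,46)[:2] for x,y in((306,127),(389,163),(396,248),(329,295),(252,266),(237,183))])
for i in range(3):print((S[i]+S[i+3])/2)
C=S.mean(0);print(C,np.linalg.norm(S-C,axis=1),np.degrees(np.arctan2(*(S-C).T[::-1])))
p=at(281,133,60);print('port',p,np.linalg.norm(p[:2]-C),np.degrees(np.arctan2(*(p[:2]-C)[::-1])))
g=cv2.cvtColor(w['frame'],cv2.COLOR_RGB2GRAY)
P=np.array([at(x,y,66)[:2] for x,y in((159,156),(388,55),(465,281))])
print(P, P[1]-P[0],P[2]-P[1],(P[0]+P[2])/2)
E
```

```text
nut [528.44723046  69.01240297  50.        ]
[507.63606954 142.13395456]
[508.06964119 141.92469392]
[508.04925754 142.06863148]
[507.91832276 142.04242665] [77.24886475 76.98386604 77.0287949  76.65699966 77.29403027 76.80922707] [ 166.19903577  106.018288     45.95940131  -13.76874389  -73.81425041
 -133.92735551]
port [430.28376761 140.21295992  60.        ] 77.65610794972048 -178.65006857014373
[[411.18142571  41.93702466]
 [407.40834669 238.52783057]
 [605.34000077 242.74307399]] [ -3.77307902 196.5908059 ] [197.93165408   4.21524342] [508.26071324 142.34004933]
```

{"api": "servo_tool", "payload": {"commands": [[[0,-0.1,-5,0,-1],[0,-0.1,-10,0,-1],[0,-0.1,-13,0,-1],[0,-0.1,-15.3,0,-1],[0,-0.1,-15.3,0,-1],[0,-0.1,-15.3,0,-1],[0,-0.1,-15.3,0,-1]]]}}

```text
time: 4.75
tool_pos: [509.7, 143.3, 82.1]
tcp_rot: [0.001, 0.185, 0.983, 0.001]
ft_force: [-0.8, 0.1, 1.0]
grip_width: 87.9
```

```bash
python3 - <<'E'
from h import *
s=r.state();print(s['time'],s['tool_pos'],s['ft_force'])
w=snap('wrist','w2.png');b=snap('side','b2.png')
cv2.imwrite('pics/b2c.png',cv2.resize(b['frame'][100:260,230:430,::-1],None,fx=3,fy=3))
E
```

```text
4.75 [509.68584734 143.32934394  82.09089405] [-0.78532227  0.12241392  0.95883317]
```

View pics/b2c.png

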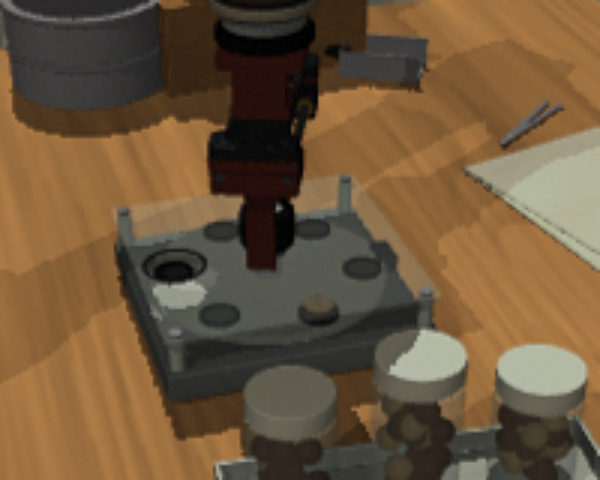

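View pics/w2.png

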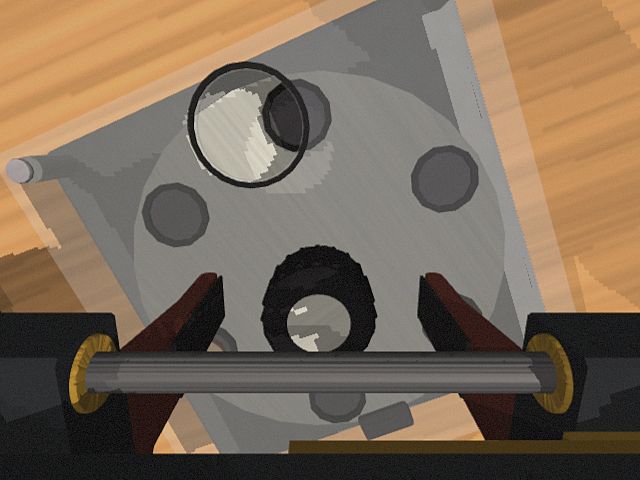

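{"api": "servo_tool", "payload": {"commands": [[[0,0,0,0,1],[0,0,0,0,1],[0,0,0,0,1],[0,0,0,0,1],[0,0,0,0,1],[0,0,0,0,1],[0,0,0,0,1],[0,0,0,0,1]]]}}

```text
time: 5.65
tool_pos: [508.6, 142.9, 80.6]
tcp_rot: [-0.0, 0.185, 0.983, -0.0]
ft_force: [-0.1, -0.9, -0.2]
grip_width: 43.2
```

{"api": "servo_tool", "payload": {"commands": [[[0,0,0,-0.1,1],[0,0,0,-0.2,1],[0,0,0,-0.3,1],[0,0,0,-0.4,1],[0,0,0,-0.5,1],[0,0,0,-0.6,1],[0,0,0,-0.7,1],[0,0,0,-0.8,1],[0,0,0,-0.9,1],[0,0,0,-0.9,1]]]}}

```text
time: 6.65
tool_pos: [508.3, 142.6, 80.6]
tcp_rot: [-0.0, 0.595, 0.804, -0.001]
ft_force: [-2.6, -2.8, 2.9]
grip_width: 43.2
```

```bash
python3 - <<'E'
from h import *
s=r.state();print(s['time'],s['tool_pos'],s['ft_force'],s['torque'],s['qpos'])
w=snap('wrist','w3.png')
E
```

```text
6.65 [508.26963485 142.59284162  80.57786245] [-2.59488451 -2.8155041   2.85145742] [-0.61284207  0.42907912 -0.01972605] [-0.70796473  0.4651579   0.44159384  2.00227546 -0.28899785  0.73535866
  0.20527272]
```

View pics/w3.png

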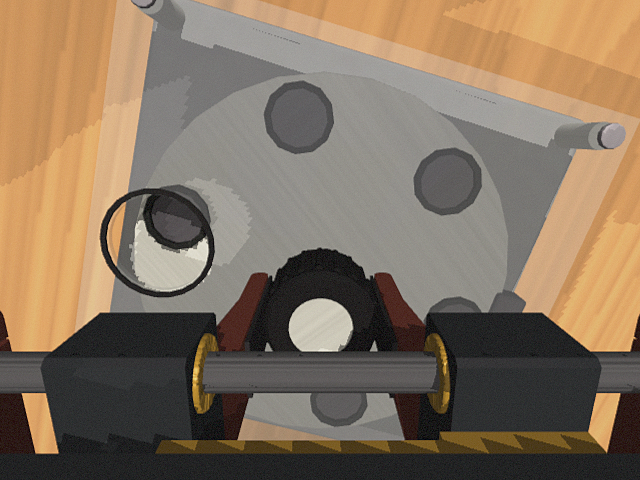

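{"api": "servo_tool", "payload": {"commands": [[[0,0,0,-0.1,1],[0,0,0,-0.2,1],[0,0,0,-0.3,1],[0,0,0,-0.4,1],[0,0,0,-0.5,1],[0,0,0,-0.6,1],[0,0,0,-0.7,1],[0,0,0,-0.8,1],[0,0,0,-0.9,1],[0,0,0,-0.93,1],[0,0,0,-0.93,1],[0,0,0,-0.93,1]]]}}

```text
time: 7.9
tool_pos: [507.9, 142.6, 80.6]
tcp_rot: [-0.0, 0.891, 0.454, -0.001]
ft_force: [-4.7, -2.1, 6.0]
grip_width: 43.3
```

```bash
python3 - <<'E'
from h import *
s=r.state();print(s['time'],s['tool_pos'],s['ft_force'],s['torque'],s['qpos'],s['tcp_rot'])
w=snap('wrist','w4.png')
E
```

```text
7.9 [507.90214158 142.64075797  80.6045604 ] [-4.74463949 -2.08168429  5.96605646] [-0.66779388  0.84799447 -0.08244191] [-0.88629419  0.51816252  0.68817169  2.01326471 -0.4680295   0.77187362
 -0.54721853] [-2.08266819e-04  8.91222635e-01  4.53565385e-01 -7.82854698e-04]
```

View pics/w4.png

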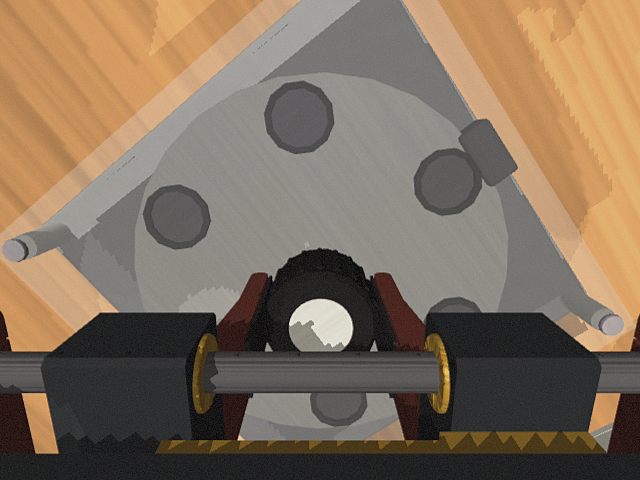

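{"api": "servo_tool", "payload": {"commands": [[[0,0,0,0,-1],[0,0,0,0,-1],[0,0,0,0,-1],[0,0,0,0,-1],[0,0,0,0,-1],[0,0,0,0,-1],[0,0,4,0,-1],[0,0,8,0,-1],[0,0,12,0,-1],[0,0,15,0,-1],[0,0,15,0,-1],[0,0,15,0,-1]]]}}

```text
time: 9.15
tool_pos: [508.7, 143.4, 230.9]
tcp_rot: [-0.0, 0.892, 0.453, 0.001]
ft_force: [-0.5, -0.0, -0.4]
grip_width: 88.1
```

```bash
python3 - <<'E'
from h import *
s=r.state();print(s['time'],s['tool_pos'],s['ft_force'],s['qpos'])
w=snap('wrist','w5.png');a=snap('scene','s5.png');b=snap('side','b5.png')
for p in (w,a,b):
  for n,z in(('port',60),('nut',50)): print(n,[(round(d['score'],2),np.round(np.array(d['centre'])*[480,640],1),atz(p,d['centre'][0]*480,d['centre'][1]*640,z).round(1)) for d in place_of(n,p)])
E
```

```text
9.15 [508.68963467 143.44117684 230.90618163] [-0.52704383 -0.00462089 -0.38092356] [-1.03393273  0.3122398   0.84065934  1.87409723 -0.26519877  1.06945287
 -0.71979177]
port [(0.98, array([274.7, 249. ]), array([428.3, 140.8,  60. ]))]
nut [(0.68, array([234.1, 322.9]), array([501.4, 130.1,  50. ])), (0.61, array([270. , 252.7]), array([430. , 140.6,  50. ]))]
port [(0.69, array([303.7, 419.2]), array([432.7, 136. ,  60. ])), (0.6, array([320.4, 406.5]), array([486.8, 134.9,  60. ])), (0.22, array([341.3, 401. ]), array([537.4, 151.9,  60. ]))]
nut [(0.63, array([307.4, 421.3]), array([432.6, 143.7,  50. ]))]
port [(0.64, array([189.5, 288. ]), array([428.5, 137.2,  60. ]))]
nut [(0.53, array([168., 318.]), array([529.7, 240.7,  50. ])), (0.41, array([192.7, 290.6]), array([434.4, 137.1,  50. ]))]
```

View pics/w5.png

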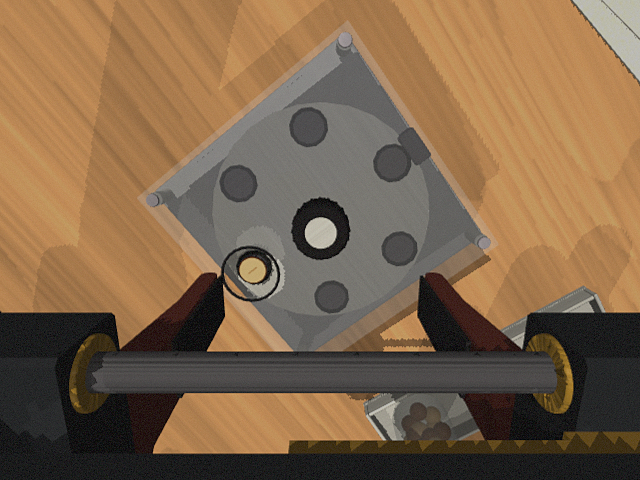

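View pics/s5.png

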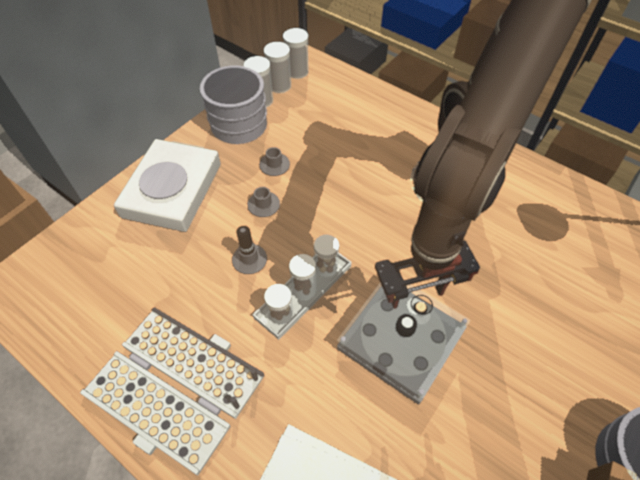

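{"api": "servo_tool", "payload": {"commands": [[[5,-43.7,4,0.15,-1],[5,-43.7,4,0.15,-1],[5,-43.7,4,0.15,-1],[5,-43.7,4,0.15,-1],[5,-43.7,4,0.15,-1],[5,-43.7,4,0.15,-1],[5,-43.7,4,0.15,-1],[5,-43.7,4,0.15,-1],[5,-43.7,4,0.15,-1],[5,-43.7,4,0.15,-1],[5,-43.7,4,0.15,-1],[5,-43.7,4,0.15,-1],[5,-43.7,4,0.15,-1],[5,-43.7,4,0.15,-1],[5,-43.7,4,0.15,-1]]]}}

```text
time: 11.1
tool_pos: [559.0, -292.8, 270.7]
tcp_rot: [-0.0, 0.855, 0.519, 0.0]
ft_force: [-0.8, -0.4, 0.3]
grip_width: 87.9
```

```bash
python3 - <<'E'
from h import *
s=r.state();print(s['time'],s['tool_pos'],s['tcp_rot'],s['ft_force'],s['qpos'])
w=snap('wrist','w6.png');a=snap('scene','s6.png');b=snap('side','b6.png')
for p in (w,a,b):
  for n,z in(('scope',14),('stand',0),('nut',50)): print(n,[(round(d['score'],2),np.round(np.array(d['centre'])*[480,640],1),atz(p,d['centre'][0]*480,d['centre'][1]*640,z).round(1)) for d in place_of(n,p)])
cv2.imwrite('pics/b6c.png',cv2.resize(b['frame'][230:360,330:490,::-1],None,fx=4,fy=4))
cv2.imwrite('pics/a6c.png',cv2.resize(a['frame'][205:345,220:470,::-1],None,fx=3,fy=3))
E
```

```text
11.1 [ 559.00979906 -292.78171494  270.72650037] [-1.17213633e-04  8.54986337e-01  5.18650468e-01  2.03331189e-04] [-0.84786252 -0.35316416  0.33516917] [-0.1691805   0.49383036  0.8537322   1.57275932 -0.38617669  1.25231795
  0.26754641]
scope [(0.74, array([201.8, 320.2]), array([ 559. , -291.9,   14. ]))]
stand [(0.96, array([202.7, 318. ]), array([ 555.3, -293.7,    0. ])), (0.83, array([418.2, 175.8]), array([ 262.3, -457.8,    0. ])), (0.81, array([325.6, 234.9]), array([ 397.4, -379.8,    0. ]))]
nut []
scope [(0.89, array([255.7, 248.5]), array([ 557.7, -292.8,   14. ]))]
stand [(0.62, array([165.5, 274.4]), array([ 268.2, -453.1,    0. ])), (0.6, array([204.7, 263.6]), array([ 400. , -380.6,    0. ]))]
nut [(0.63, array([304. , 419.6]), array([427.4, 135.8,  50. ])), (0.21, array([289.2, 302.6]), array([ 563.9, -107.4,   50. ]))]
scope [(0.65, array([322.5, 407.8]), array([ 555.5, -302.1,   14. ]))]
stand [(0.84, array([443.7, 256.7]), array([ 260.6, -451. ,   -0. ])), (0.75, array([327.8, 405.6]), array([ 553.1, -301.2,    0. ])), (0.27, array([190.2, 291.1]), array([452.4, 231.9,   0. ]))]
nut [(0.56, array([191.8, 291.9]), array([438.3, 140.4,  50. ]))]
```

View pics/w6.png

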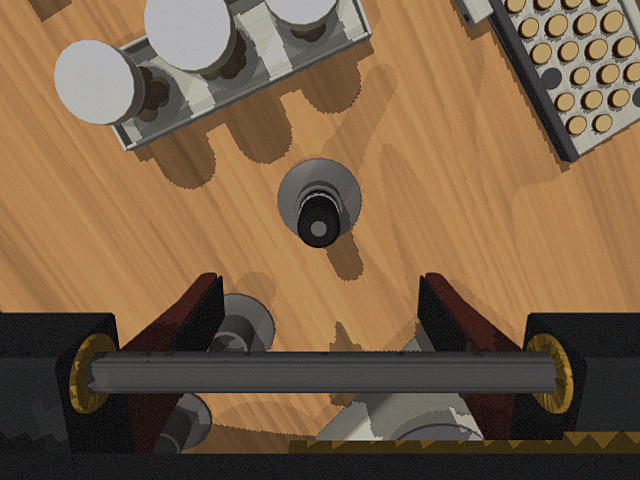

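View pics/b6c.png

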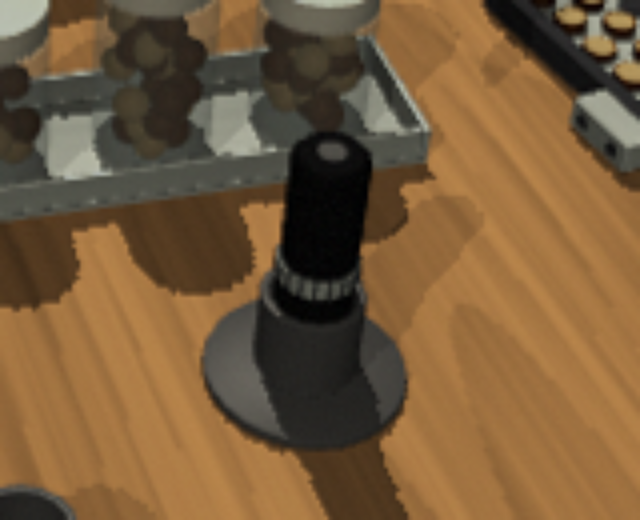

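View pics/a6c.png

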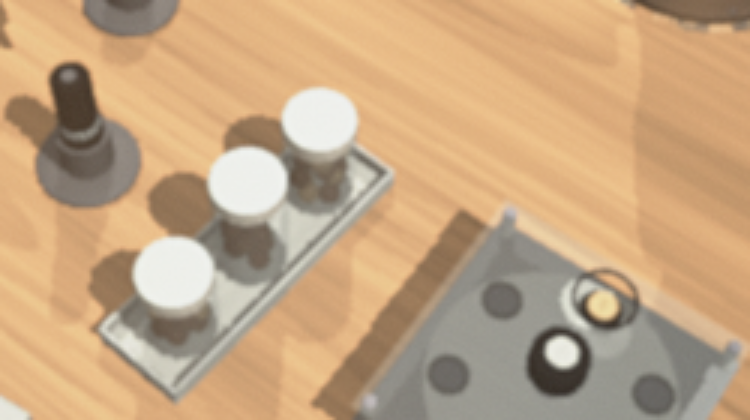

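```bash
python3 - <<'E'
from h import *
w=snap('wrist')
print(atz(w,229,319,132),atz(w,199,319,5))
a=snap('scene');b=snap('side')
ta=(205+75/3,220+68/3); tb=(230+152/4,330+334/4)
print(atz(a,*ta,132),atz(b,*tb,132),tri([(a,*ta),(b,*tb),(w,229,319)]))
cv2.imwrite('pics/w6c.png',cv2.resize(w['frame'][140:300,240:400,::-1],None,fx=4,fy=4))
E
```

```text
[ 557.36427997 -293.7765674   132.        ] [ 558.04823166 -291.12862874    5.        ]
[ 558.87417564 -290.85352178  132.        ] [ 558.29587469 -291.56443353  132.        ] [ 557.98828765 -292.3491639   131.94284929]
```

View pics/w6c.png

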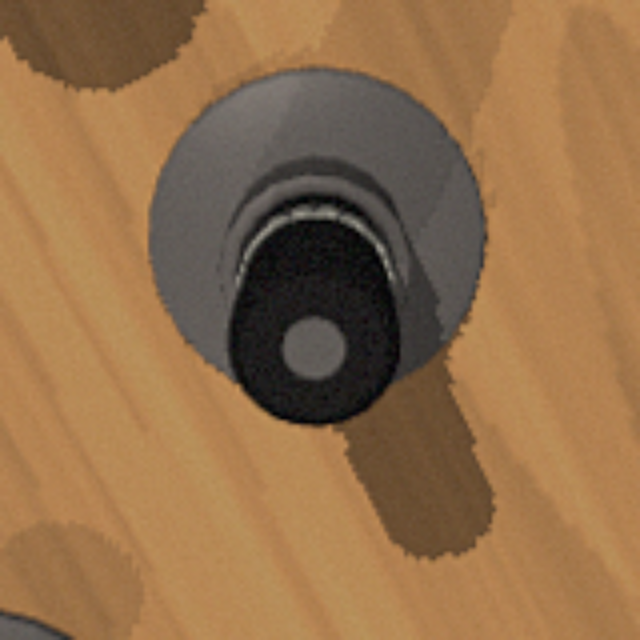

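{"api": "servo_tool", "payload": {"commands": [[[0,0.15,-5,0,-1],[0,0.15,-9.5,0,-1],[0,0.15,-13,0,-1],[0,0.15,-16,0,-1],[0,0.15,-17.5,0,-1],[0,0.15,-17.5,0,-1],[0,0.15,-17.5,0,-1],[0,0.15,-17.5,0,-1]]]}}

```text
time: 12.65
tool_pos: [559.6, -293.2, 97.5]
tcp_rot: [0.001, 0.855, 0.518, 0.001]
ft_force: [0.4, -0.3, 0.1]
grip_width: 87.9
```

```bash
python3 - <<'E'
from h import *
s=r.state();print(s['time'],s['tool_pos'],s['tcp_rot'],s['ft_force'],s['qpos'])
w=snap('wrist','w7.png');b=snap('side')
cv2.imwrite('pics/b7c.png',cv2.resize(b['frame'][200:360,310:510,::-1],None,fx=3,fy=3))
E
```

```text
12.65 [ 559.57439145 -293.18347632   97.45580166] [1.12391672e-03 8.55448170e-01 5.17886625e-01 7.80064768e-04] [ 0.38764528 -0.31755293  0.09433842] [-0.08984598  0.66393612  0.73392331  1.74739163 -0.53739599  0.93872816
  0.38306474]
```

View pics/w7.png

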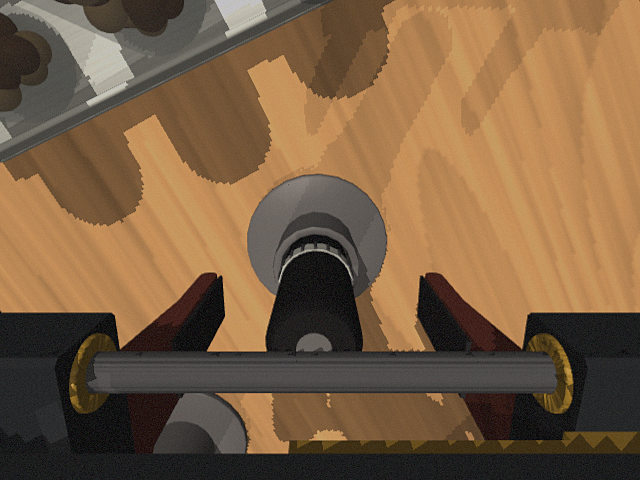

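View pics/b7c.png

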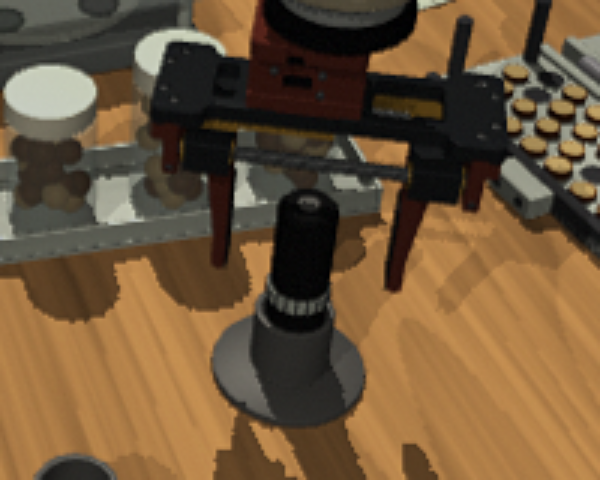

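{"api": "servo_tool", "payload": {"commands": [[[0,0,0,0,1],[0,0,0,0,1],[0,0,0,0,1],[0,0,0,0,1],[0,0,0,0,1],[0,0,0,0,1],[0,0,0,0,1],[0,0,0,0,1],[0,0,0,0,1]]]}}

```text
time: 13.65
tool_pos: [558.6, -292.4, 95.6]
tcp_rot: [0.0, 0.855, 0.518, -0.0]
ft_force: [-0.3, -0.2, 0.4]
grip_width: 33.6
```

{"api": "servo_tool", "payload": {"commands": [[[0,0,1.5,0,1],[0,0,3,0,1],[0,0,5,0,1],[0,0,7.5,0,1],[0,0,10,0,1],[0,0,13,0,1],[0,0,16,0,1],[0,0,18,0,1],[0,0,18,0,1],[0,0,18,0,1]]]}}

```text
time: 14.65
tool_pos: [558.6, -292.3, 276.1]
tcp_rot: [0.0, 0.855, 0.518, 0.0]
ft_force: [-0.2, 0.5, -2.0]
grip_width: 33.6
```

```bash
python3 - <<'E'
from h import *
s=r.state();print(s['time'],s['tool_pos'],s['tcp_rot'],s['ft_force'],s['torque'],s['qpos'],s['grip_width'])
w=snap('wrist','w8.png');b=snap('side','b8.png');a=snap('scene')
cv2.imwrite('pics/b8c.png',cv2.resize(b['frame'][130:360,310:510,::-1],None,fx=2.5,fy=2.5))
cv2.imwrite('pics/a8c.png',cv2.resize(a['frame'][130:310,170:390,::-1],None,fx=2.5,fy=2.5))
E
```

```text
14.65 [ 558.5579535  -292.34885076  276.06300934] [2.31141644e-04 8.55423122e-01 5.17929532e-01 4.78087562e-04] [-0.20049584  0.46667904 -1.97717074] [-0.05548295  0.11553047  0.02192657] [-0.17329305  0.48874679  0.85869079  1.56784249 -0.38317925  1.26100044
  0.26343703] 33.64023340594675
```

View pics/b8c.png

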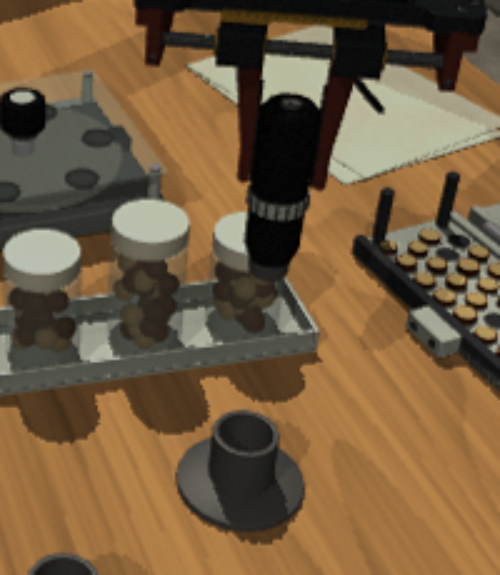

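View pics/a8c.png

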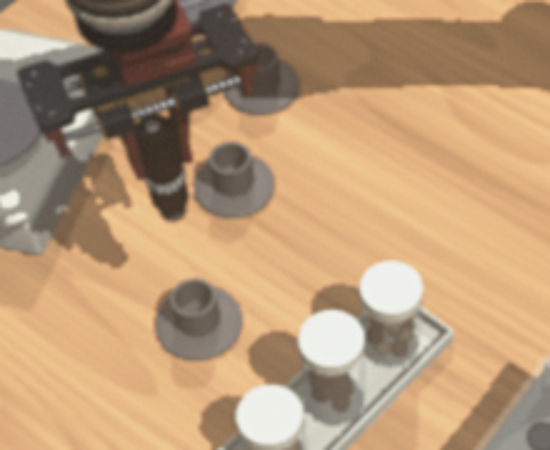

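{"api": "servo_tool", "payload": {"commands": [[[-0.5,1.7,0,0.02,1],[-1.2,4,0,0.05,1],[-2,7,0,0.09,1],[-3,10,0,0.13,1],[-3.8,13,0,0.17,1],[-4.7,16,0,0.2,1],[-5.6,19,0,0.24,1],[-6.5,22,0,0.28,1],[-7.4,25,0,0.32,1],[-8.3,28,0,0.36,1],[-9.2,31,0,0.4,1],[-10.1,34,0,0.43,1],[-11,37,0,0.46,1],[-11.8,40,0,0.48,1],[-12.4,42,0,0.5,1],[-12.8,43.3,0,0.5,1],[-12.8,43.3,0,0.5,1],[-12.8,43.3,0,0.5,1]]]}}

```text
time: 16.6
tool_pos: [430.7, 139.8, 275.3]
tcp_rot: [0.0, 0.701, 0.713, -0.0]
ft_force: [0.5, 0.6, -1.9]
grip_width: 33.6
```

{"api": "servo_tool", "payload": {"commands": [[[0,0,-2,0,1],[0,0,-5,0,1],[0,0,-8,0,1],[0,0,-10,0,1],[0,0,-10,0,1],[0,0,-10,0,1],[0,0,-10,0,1]]]}}

```text
time: 17.3
tool_pos: [431.6, 140.3, 176.8]
tcp_rot: [0.0, 0.701, 0.713, 0.001]
ft_force: [0.7, -0.1, -1.5]
grip_width: 33.6
```

```bash
python3 - <<'E'
from h import *
s=r.state();print(s['time'],s['tool_pos'],s['tcp_rot'],s['ft_force'],s['qpos'],s['grip_width'])
w=snap('wrist','w9.png');b=snap('side','b9.png');a=snap('scene','a9.png')
for p,n in((w,'w'),(a,'a'),(b,'b')):
  for q,z in(('port',60),('nut',50),('scope',94)): print(n,q,[(round(d['score'],2),np.round(np.array(d['centre'])*[480,640],1),atz(p,d['centre'][0]*480,d['centre'][1]*640,z).round(1)) for d in place_of(q,p)])
cv2.imwrite('pics/b9c.png',cv2.resize(b['frame'][90:240,210:360,::-1],None,fx=4,fy=4))
cv2.imwrite('pics/a9c.png',cv2.resize(a['frame'][210:360,340:500,::-1],None,fx=4,fy=4))
E
```

```text
17.3 [431.62456998 140.28722087 176.80597644] [3.14687078e-04 7.01045487e-01 7.13115973e-01 8.57304544e-04] [ 0.72875064 -0.091434   -1.46830156] [-0.95303351  0.19694861  0.61275966  2.09406185 -0.14566055  0.8891096
 -0.24038924] 33.58279149320811
w port [(0.64, array([231.4, 315.9]), array([428.3, 143.4,  60. ])), (0.33, array([251.6, 446.1]), array([522.9, 129.9,  60. ]))]
w nut [(0.68, array([231.1, 317.8]), array([429.7, 141.2,  50. ]))]
w scope [(0.66, array([252.2, 323.3]), array([433.5, 138.4,  94. ]))]
a port [(0.84, array([301.1, 419.7]), array([426.1, 133.4,  60. ]))]
a nut [(0.38, array([305.6, 419.1]), array([431.8, 137.1,  50. ]))]
a scope [(0.37, array([296.1, 424.2]), array([427.4, 139.3,  94. ]))]
b port [(0.72, array([185.2, 286.1]), array([428.1, 158.8,  60. ]))]
b nut [(0.58, array([191.5, 290.1]), array([434.3, 143. ,  50. ])), (0.25, array([190. , 287.9]), array([430.5, 151.7,  50. ]))]
b scope [(0.83, array([178.8, 284.6]), array([421.1, 131. ,  94. ])), (0.31, array([265.6, 365.5]), array([ 500.3, -221.8,   94. ]))]
```

View pics/b9c.png

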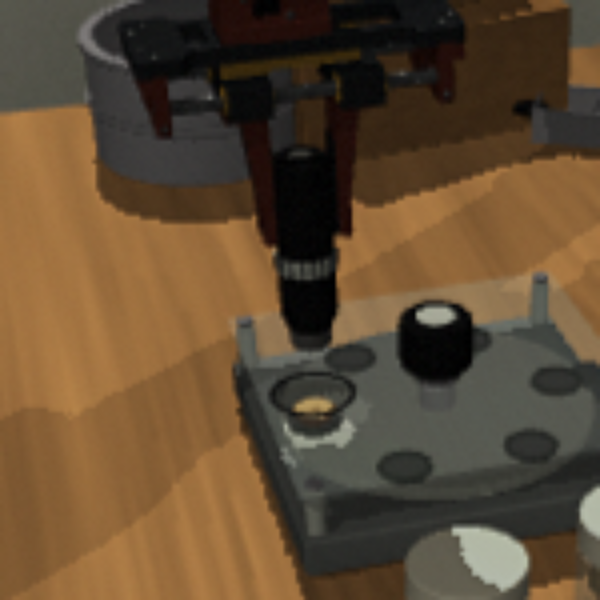

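View pics/a9c.png

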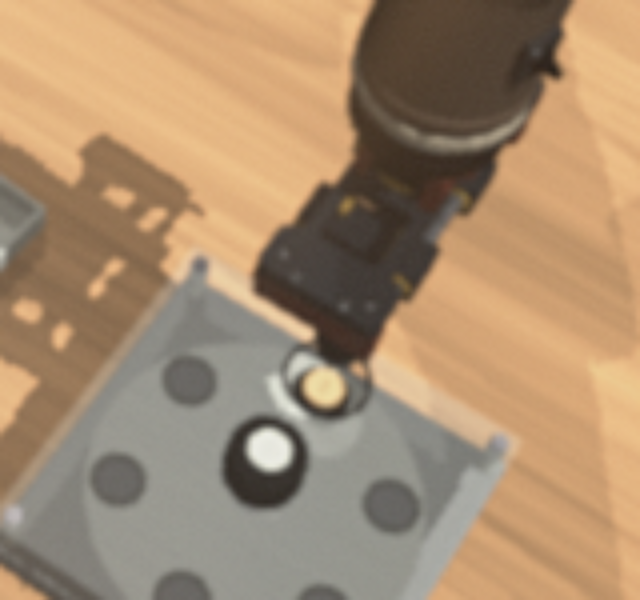

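View pics/w9.png

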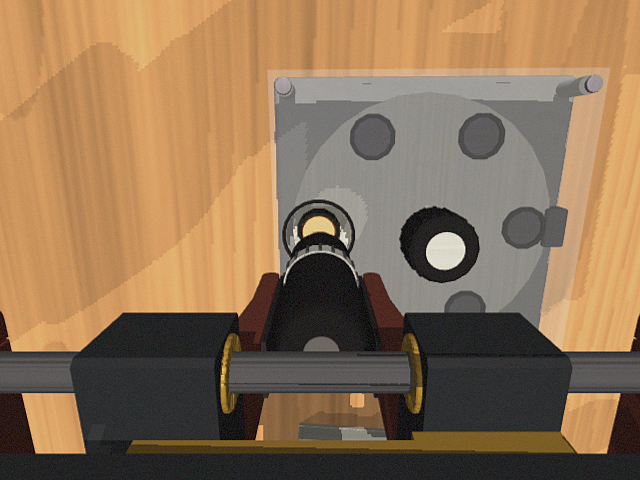

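```bash
python3 - <<'E'
from h import *
s=r.state();T=s['tool_pos'];print(T)
b=snap('side');w=snap('wrist')
L=T-[0,0,82]
for nm,p,(y0,x0,k) in(('side',b,(90,210,4)),('wrist',w,(0,0,1))):
  for z in(0,12,22,50,60,118):
    y,x=proj(p,L+[0,0,z]);print(nm,z,round(y,1),round(x,1),'crop',round((x-x0)*k),round((y-y0)*k))
f=b['frame'];cv2.imwrite('pics/b10.png',cv2.resize(f[110:210,245:330,::-1],None,fx=6,fy=6,interpolation=cv2.INTER_CUBIC))
f=w['frame'];cv2.imwrite('pics/w10.png',cv2.resize(f[190:370,240:400,::-1],None,fx=4,fy=3.3 and 4,interpolation=cv2.INTER_CUBIC)[:600])
E
```

```text
[430.62018928 140.6027226  175.6592703 ]
side 0 176.4 287.8 crop 311 346
side 12 172.0 287.5 crop 310 328
side 22 168.2 287.2 crop 309 313
side 50 157.5 286.5 crop 306 270
side 60 153.5 286.3 crop 305 254
side 118 129.9 284.7 crop 299 160
wrist 0 249.5 320.6 crop 321 250
wrist 12 255.3 320.6 crop 321 255
wrist 22 260.5 320.6 crop 321 261
wrist 50 278.0 320.5 crop 321 278
wrist 60 285.4 320.5 crop 321 285
wrist 118 350.5 320.3 crop 320 350
```

View pics/b10.png

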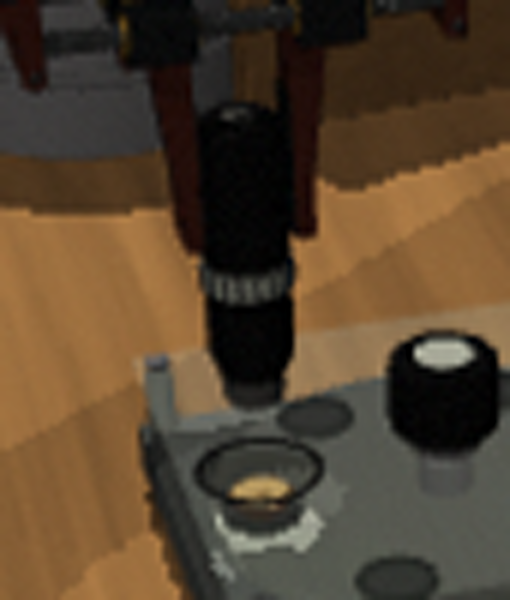

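View pics/w10.png

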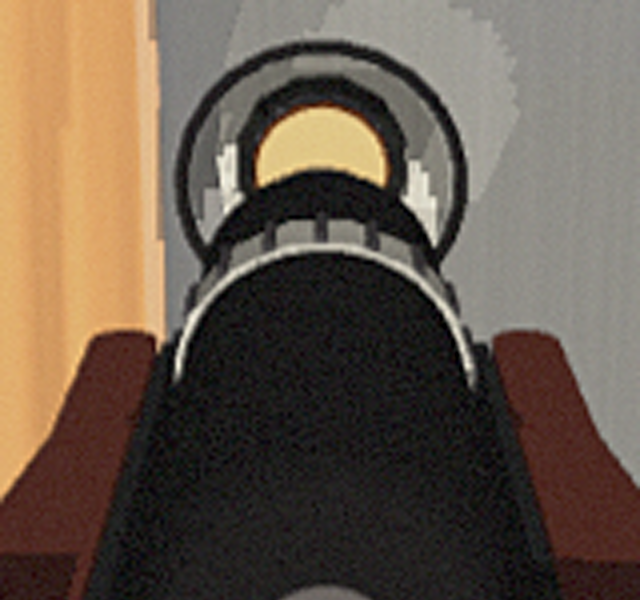

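```bash
python3 - <<'E'
from h import *
b=snap('side');w=snap('wrist');a=snap('scene')
# wrist top edge of nut, left/right
f=w['frame'].astype(int)
print([tuple(f[y,321]) for y in range(205,235,2)])
for y in(139,141,143): print(y,'top edge',proj(w,(430.6,y+13,50)),proj(w,(430.6,y-13,50)),'ctr',proj(w,(430.6,y,50)))
print('left right',proj(w,(430.6-13,141,50)),proj(w,(430.6+13,141,50)))
print('port ring top',proj(w,(430.6,141+23,60)), 'l/r',proj(w,(430.6-23,141,60)),proj(w,(430.6+23,141,60)))
print('side nut',proj(b,(430.6,141,50)),'scene',proj(a,(430.6,141,50)))
E
```

```text
[(np.int64(138), np.int64(136), np.int64(125)), (np.int64(124), np.int64(122), np.int64(114)), (np.int64(40), np.int64(39), np.int64(34)), (np.int64(17), np.int64(16), np.int64(2)), (np.int64(36), np.int64(29), np.int64(34)), (np.int64(74), np.int64(39), np.int64(21)), (np.int64(220), np.int64(184), np.int64(128)), (np.int64(224), np.int64(200), np.int64(138)), (np.int64(224), np.int64(200), np.int64(137)), (np.int64(224), np.int64(200), np.int64(136)), (np.int64(223), np.int64(195), np.int64(133)), (np.int64(226), np.int64(198), np.int64(136)), (np.int64(226), np.int64(199), np.int64(132)), (np.int64(194), np.int64(166), np.int64(119)), (np.int64(19), np.int64(17), np.int64(26))]
139 top edge (np.float64(217.43800428503232), np.float64(320.92471971621103)) (np.float64(251.45938989104312), np.float64(320.3027732419899)) ctr (np.float64(234.64776280121598), np.float64(320.61010734988093))
141 top edge (np.float64(214.75410915181078), np.float64(320.9737841233642)) (np.float64(248.89834523852082), np.float64(320.34959181400234)) ctr (np.float64(232.02637206455796), np.float64(320.65802911136063))
143 top edge (np.float64(212.06039983714012), np.float64(321.023027944008)) (np.float64(246.32815305425305), np.float64(320.3965776124524)) ctr (np.float64(229.39550828589242), np.float64(320.7061240499456))
left right (np.float64(231.72035884832138), np.float64(303.0571385189173)) (np.float64(232.3322758620295), np.float64(338.2526262902828))
port ring top (np.float64(203.57270221840892), np.float64(321.23111812081305)) l/r (np.float64(234.87990182201952), np.float64(288.4144314381416)) (np.float64(235.9981209504623), np.float64(352.8593266631829))
side nut (np.float64(192.1489783704354), np.float64(288.771718973963)) scene (np.float64(306.1632535024158), np.float64(420.7742256565716))
```

{"api": "servo_tool", "payload": {"commands": [[[0,0,-1,0,1],[0,0,-2,0,1],[0,0,-2.8,0,1],[0,0,-3.2,0,1],[0,0,-3.4,0,1],[0,0,-3.4,0,1],[0,0,-3.4,0,1],[0,0,-3.4,0,1],[0,0,-3.4,0,1],[0,0,-3.4,0,1],[0,0,-3.4,0,1],[0,0,-3.4,0,1]]]}}

```text
time: 19.35
tool_pos: [430.7, 140.6, 141.7]
tcp_rot: [-0.0, 0.701, 0.713, 0.0]
ft_force: [-0.2, -0.4, -1.2]
grip_width: 33.3
```

```bash
python3 - <<'E'
from h import *
s=r.state();T=s['tool_pos'];print(s['time'],T,s['tcp_rot'],s['ft_force'],s['grip_width'],abs(s['joint_velocities']).max())
b=snap('side');w=snap('wrist','w11.png');a=snap('scene')
L=T-[0,0,81.7]
for z in(0,12,22,50,60,118):
    y,x=proj(b,L+[0,0,z]);print(z,round((x-245)*6),round((y-110)*6))
    y,x=proj(w,L+[0,0,z]);print(' w',round(x),round(y))
cv2.imwrite('pics/b11.png',cv2.resize(b['frame'][110:210,245:330,::-1],None,fx=6,fy=6,interpolation=cv2.INTER_CUBIC))
cv2.imwrite('pics/a11.png',cv2.resize(a['frame'][250:350,350:470,::-1],None,fx=5,fy=5,interpolation=cv2.INTER_CUBIC))
E
```

```text
19.35 [430.65463755 140.63842582 141.7134469 ] [-1.27874244e-05  7.00682749e-01  7.13472970e-01  8.11605376e-05] [-0.17046336 -0.41730339 -1.19489757] 33.28689968780337 0.0013348294861188822
0 262 472
 w 321 250
12 260 446
 w 321 255
22 258 424
 w 321 261
50 254 362
 w 321 278
60 253 339
 w 321 286
118 244 203
 w 320 351
```

View pics/b11.png

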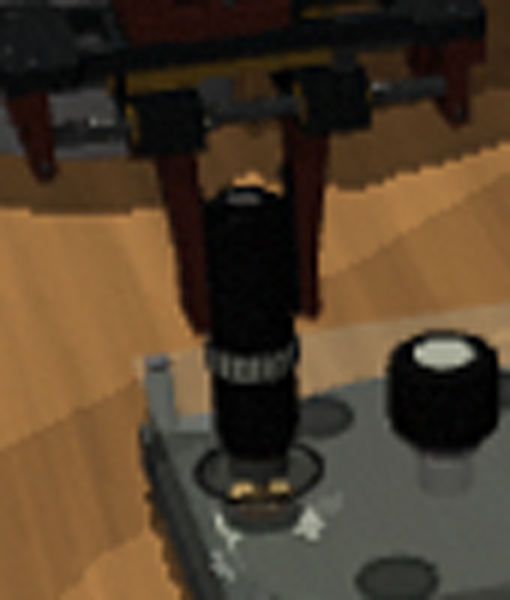

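View pics/w11.png

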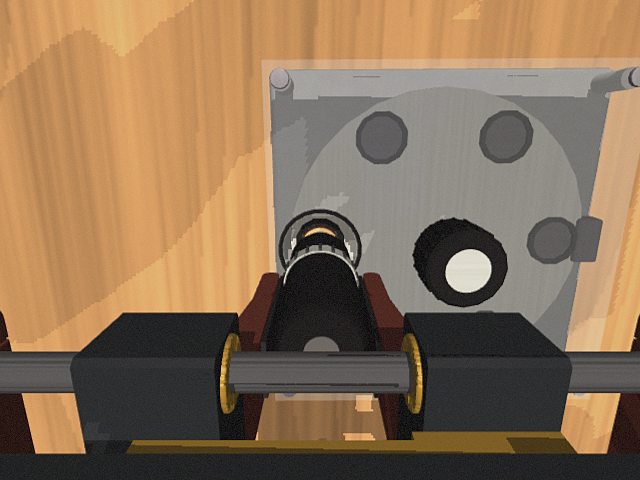

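View pics/a11.png

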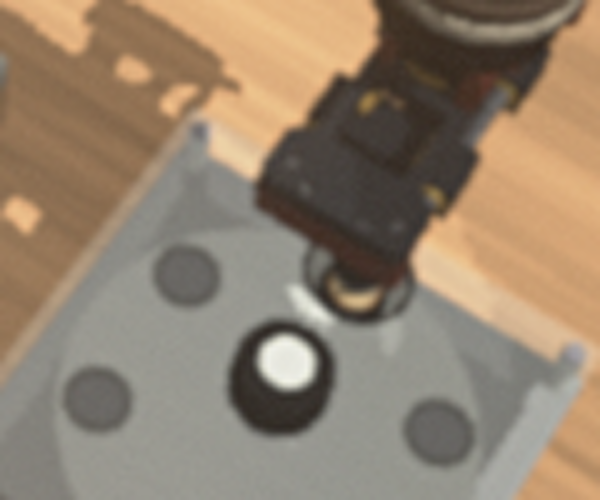

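```bash
python3 - <<'E'
from h import *
print(r.finish_job()); s=r.state();print(s['time'],s['tool_pos'],s['ft_force'],s['grip_width'])
E
```

```text
the job is handed in; nothing more can be done
None
the job is handed in; nothing more can be done
```

I turned the knob about 105° clockwise, and the half nut clicked in under the viewing port. I then let go, lifted the microscope out of the leftmost stand and carried it over the jars. The job was handed in at about 19.5 s with the microscope still held over the nut; no verdict was reported.

- **Nut and lens position:** the nut measured at about (430.5, 140.5) mm and the held microscope at (430.7, 140.6) mm, so the lens is centred to within about 1 mm. The lens is about 10 mm above the cut face.
- **How sure the height is:** it comes from where I gripped the barrel, and the side picture agrees to within a few millimetres.
- **Grip and steadiness:** the microscope looked upright, the finger opening was steady at 33.3 mm, and the arm had stopped moving. The force reading matched the carried weight only, so I saw no sign of contact with the nut or cover.
- **Jars:** the microscope passed over them with about 70 mm to spare. I did not measure their positions again afterwards.
- **Disagreements:** in several pictures the networks placed the port or nut 10 mm or more away from the other views. I relied on the clear wrist-camera view and the known carousel geometry instead.

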